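Sort filter cassettes by colour into sprung trays

TASK

Take the two red-gripped filter cassettes and the blue-gripped one from the sloping rack and stand them upright, grip up, on the floor of the tray of their own colour, square across the tray, the two reds side by side and touching. Push each row along its tray until you feel the sprung stop and it has given way a little, roughly 5 to 10 mm, and leave the row there holding the stop back. Leave the grey cassette in the rack and everything else on the table where it is.

Things in the scene. Friction and masses are not known exactly. Their poses are not given: they have to be found in the camera images.
- red_a: Filter cassette: black box 90 mm long (own x), 34 wide (y), 52 high (z), with a red grip block 40 (x) x 22 (y) x 36 high on the middle of its top. 0.54 to 0.75 kg. Origin: centre of the underside; z towards the grip. Starts in any one of the rack's four lanes, leaning with its slope.
- red_b: Filter cassette: black box 90 mm long (own x), 34 wide (y), 52 high (z), with a red grip block 40 (x) x 22 (y) x 36 high on the middle of its top. 0.54 to 0.75 kg. Origin: centre of the underside; z towards the grip. The other red one, just like red_a. Starts in any one of the rack's four lanes, leaning with its slope.
- blue: Filter cassette: black box 90 mm long (own x), 34 wide (y), 52 high (z), with a blue grip block 40 (x) x 22 (y) x 36 high on the middle of its top. 0.54 to 0.75 kg. Origin: centre of the underside; z towards the grip. Starts in any one of the rack's four lanes, leaning with its slope.
- grey: Filter cassette: black box 90 mm long (own x), 34 wide (y), 52 high (z), with a grey grip block 40 (x) x 22 (y) x 36 high on the middle of its top. 0.54 to 0.75 kg. Origin: centre of the underside; z towards the grip. Starts in any one of the rack's four lanes, leaning with its slope. It stays in the rack.
- rack: Fixed aluminium rack 226 mm wide (y). Its board rises away from the robot (+x) at 0.6 rad, so the cassettes' z leans 34 degrees towards the rack's -x. Four lanes at y = -81, -27, 27, 81 mm, 7 mm ribs between; cassettes lie with their length up the slope, low ends against an 18 mm lip, undersides about 60 mm up at the middle, grips up to 145 mm. Origin: centre of its underside.
- tray_red: Open red tray, fixed: 116 (x) x 200 (y) x 30 mm high, walls and floor 5 mm. Origin: centre of the underside; y along the tray, towards its sprung stop (joint stop_red), an aluminium plate across the inside, top 45 mm up, its arm and rail (to 45 mm up) at the +x wall. Cassettes stand with their length across the tray (x along tray x, either way round). Free of the stop below y = 10 mm.
- tray_blue: Open blue tray, fixed: 116 (x) x 200 (y) x 30 mm high, walls and floor 5 mm. Origin: centre of the underside; y along the tray, towards its sprung stop (joint stop_blue), an aluminium plate across the inside, top 45 mm up, its arm and rail (to 45 mm up) at the +x wall. Cassettes stand with their length across the tray (x along tray x, either way round). Free of the stop below y = 10 mm.
- stop_red (a joint): Sprung stop of the red tray: how far its plate is pushed along the tray's +y; 0 at rest, 0.03 m at its end. Where it is set is not reported: its face (towards -y) rests somewhere from y = 10 to 45 mm in the tray's frame. Weak spring: 1.6 N to start it, 1.9 N at 10 mm, 2.5 N at 30 mm; it springs back unless a cassette standing against it holds it by friction.
- stop_blue (a joint): Sprung stop of the blue tray: how far its plate is pushed along the tray's +y; 0 at rest, 0.03 m at its end. Where it is set is not reported: its face (towards -y) rests somewhere from y = 10 to 45 mm in the tray's frame. Weak spring: 1.6 N to start it, 1.9 N at 10 mm, 2.5 N at 30 mm; it springs back unless a cassette standing against it holds it by friction.
- lens_post: Bystander, loose: a round lens on a black post with a 60 x 50 mm foot, about 133 mm tall, behind the rack. Origin: centre of the underside. Leave it alone.
- mirror_post: Bystander, loose: a small round mirror on a black post with a 60 x 50 mm foot, about 121 mm tall, behind the rack. Origin: centre of the underside. Leave it alone.
- carton: Bystander, loose: white carton 70 x 110 x 50 mm behind the rack. Origin: centre of the underside. Leave it alone.
- screwdriver: Bystander, loose: screwdriver 170 mm long with a yellow handle, lying across in front of the rack. Leave it alone.
Not all that is in view belongs to the job. What is shaped like the part that bears stop_blue but pink is not meant.

How it is judged:
By the outcome, as a careful person would: the job done as asked, in the order asked, and still so for the second after the job is handed in, with the robot touching nothing.
It also fails if it takes over 72 s, if anything falls off the work surface, if the arm or the gripper's body presses on something with over 40 N, if the wrist force passes 120 N, or if a joint passes its speed limit or range.

ROBOT

A 7-joint arm with a two-finger parallel gripper is mounted at the origin on the work surface. World frame = base frame: x ahead of the robot, y to its left, z up, the work surface at z = 0. Lengths are in m, angles in rad, forces in N, time in s.
With the tool pointing down it reaches from about 0.425 to 0.875 m from the base axis. Payload 9.9 kg.
Tool frame: the origin (TCP) lies between the finger pads; the fingertips stand 11 mm ahead of it and the grasp point (between the pads) lies 8 mm behind it (r.finger_overhang is the distance from the TCP to the fingertips, in m); z points along the fingers, y is the line along which they close (so a half turn about z gives the same grasp; the last joint's range is limited). The gripper opens to 85 mm and grips with 20 to 120 N. Pads are 22 mm wide; open, the fingers measure 114 mm over their backs; the gripper's body (76 mm by 85 mm) begins 54 mm behind the grasp point. The pads swing forward as they close: fully open they stand 13 mm farther back than shut.
Start: joints at [1.215, 0.576, 0.025, 1.437, -0.015, 1.129, -0.057], TCP at [0.181, -0.65, 0.242] pointing down, gripper open.
Joint ranges: [-2.76, 2.76], [-0.34, 2.15], [-1.52, 1.57], [0.19, 2.46], [-1.09, 4.23], [0.17, 1.99], [-2.82, 2.82]. Speed limits (rad/s): [2.22, 2.22, 3.01, 3.01, 3.14, 3.14, 3.14].

INTERFACE

Orientations are given as a unit quaternion [w, x, y, z].
In Python, from rig import r, vision gives the robot as it stands. The module is installed in compiled form; this text tells all that it offers. Calls block until the motion is done:
- r.move_pose(position, orientation): joint-space move of the TCP to a pose.
- r.servo_line(position, orientation=None, speed=0.15, force_limit=None): straight line of the TCP; orientation=None keeps the orientation; speed is the mean speed in m/s. With force_limit (N) it stops when the force on the tool has changed by that much, and returns True; else False.
- r.move_joints(angles): joint-space move.
- r.gripper_open() and r.clamp(grip_force=None): open the fingers fully, or close them until they stop; grip_force is the grip in N (None keeps the last).
- r.hold(seconds).
- r.ik(position, orientation): joint angles nearest the present ones, or None.
- r.get_obs(): the state.
- vision.snapshot(name): name is "scene" or "top" or "wrist"; returns a dict with "color" (480x640x3 uint8, blue, green, red), "camera_matrix" (3x3 intrinsics, pixels), "T" (4x4, takes a point from camera to world coordinates); the wrist camera has in their place "tool_from_camera" (4x4, takes a point from camera to tool coordinates, whose origin is the TCP and whose axes are the flange's). Camera axes: x right, y up, looking along -z (the intrinsics and any distortion apply to the point x, -y, -z); pixel columns grow to the right and rows downward; lengths in m; the calibration is good to about 2 mm. A picture is of the moment at which its call begins: read the wrist's pose just before it. There is no depth.
A pose or a line that the arm cannot do raises r.MotionError and nothing moves.
- r.sign_off(): hands the job in; it is judged then, once.
The state is a dict: "clock": time; "joint_pos": joint angles; "joint_vel": joint speeds; "tau": joint torques, N m; "position": TCP position; "tool_rot": TCP orientation; "force": force on the tool from outside, world axes, zero at the start; "moment": the same for the moment, N m; "grip_width": finger opening in m; "gripper_force": force on a finger pad.
Only numpy, scipy, OpenCV 4.12 (cv2) and the standard library are available. Lean on these libraries where they do the work, as an engineer would, in place of code of your own. Each camera call takes 0.05 s, during which the arm holds its last target. There are 200 camera calls.

## Working session

There is one attempt and no reset: what is moved stays moved. The work goes in short steps, each a Python script; the robot and the scene stay as the last script left them, time stands still between calls to the robot, and variables do not carry over. Pictures are saved under pics/ and viewed, at most 10 in all, crops included, and the job is handed in when it is done.

```bash
mkdir -p pics; python3 - <<'E'
from rig import r, vision
import cv2,pickle,numpy as np
np.set_printoptions(precision=4,suppress=True)
for n in("scene","top"):
    s=vision.snapshot(n);cv2.imwrite(f"pics/{n}0.png",s["color"]);print(n,list(s));print(s["camera_matrix"]);print(s["T"])
    pickle.dump(s,open(n+".pkl","wb"))
o=r.get_obs();print(o)
E
```

```text
scene ['color', 'camera_matrix', 'T']
[[501.878    0.     310.7618]
 [  0.     501.878  239.1844]
 [  0.       0.       1.    ]]
[[ 0.3093 -0.6444  0.6993  1.2379]
 [ 0.9508  0.1941 -0.2416 -0.2264]
 [ 0.02    0.7396  0.6727  0.718 ]
 [ 0.      0.      0.      1.    ]]
top ['color', 'camera_matrix', 'T']
[[446.9602   0.     313.6459]
 [  0.     446.9602 241.3367]
 [  0.       0.       1.    ]]
[[-0.1553  0.9661 -0.2064  0.406 ]
 [-0.9879 -0.1526  0.0293  0.0203]
 [-0.0032  0.2084  0.978   0.8906]
 [ 0.      0.      0.      1.    ]]
{'clock': 0.1, 'joint_pos': array([ 1.2152,  0.5764,  0.0248,  1.4378, -0.015 ,  1.129 , -0.0565]), 'joint_vel': array([-0.0009, -0.0008, -0.0002, -0.0013, -0.001 , -0.0003, -0.0019]), 'tau': array([  0.0071, -76.7296,   2.2584, -28.6608,   0.0159,   0.0085,
        -0.    ]), 'position': array([ 0.1811, -0.6498,  0.2415]), 'tool_rot': array([-0.0007,  0.9908,  0.1355, -0.0001]), 'force': array([-0.5112,  0.804 , -0.6216]), 'moment': array([0.0352, 0.0078, 0.0224]), 'gripper_force': 0.0, 'grip_width': 0.08555464213771774}
```

View pics/top0.png

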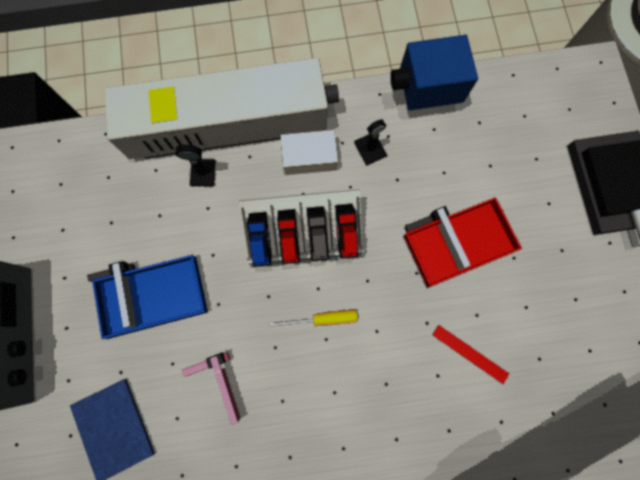

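View pics/scene0.png

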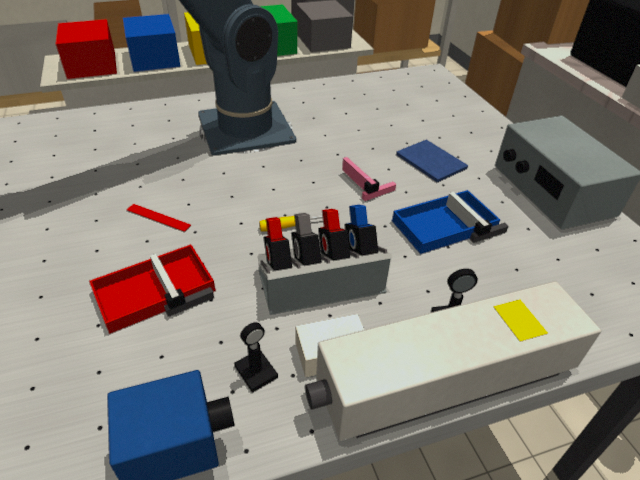

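The top view shows these candidates:
- **Grips:** blue (258,235), reds (288,235) and (347,230), grey (318,230), which stays.
- **Trays:** red (462,242) and blue (150,297).
- **Lookalikes, not meant:** red bar (470,353), blue mat (112,430), pink stop part (225,385), blue box (440,72).

Next is one close crop to check this choice and read off the corners.

```bash
python3 - <<'E'
import cv2,numpy as np
t=cv2.imread("pics/top0.png");s=cv2.imread("pics/scene0.png")
c=lambda im,x,y:cv2.resize(im[y:y+100,x:x+133],(400,300),interpolation=cv2.INTER_CUBIC)
m=np.vstack([np.hstack([c(t,85,248),c(t,400,193)]),np.hstack([c(t,236,180),c(s,256,195)])])
for k in range(0,800,50): cv2.line(m,(k,0),(k,6),(0,255,0),1);cv2.line(m,(k,300),(k,306),(0,255,0),1)
for k in range(0,600,50): cv2.line(m,(0,k),(6,k),(0,255,0),1);cv2.line(m,(400,k),(406,k),(0,255,0),1)
cv2.imwrite("pics/mos.png",m)
E
```

```text
(no output)
```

View pics/mos.png

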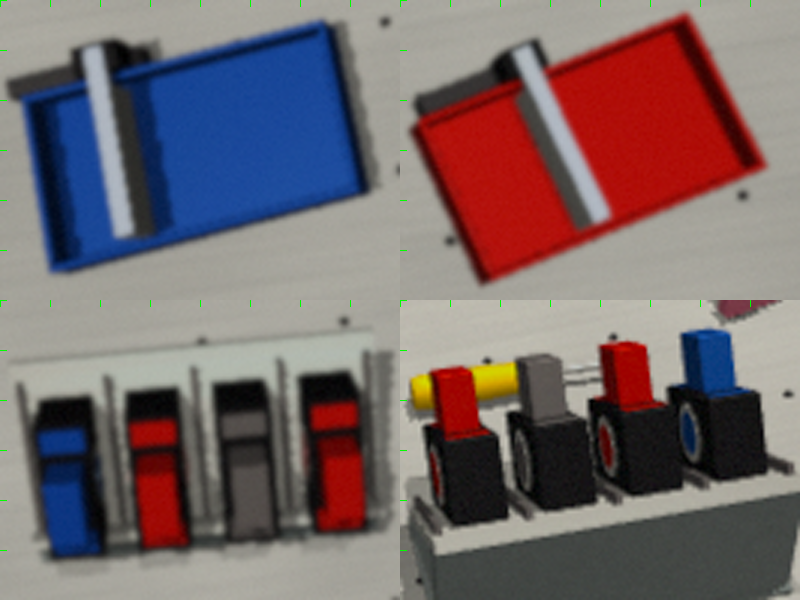

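The close crop confirms the lanes from +y to -y: blue, red, grey, red. In both trays the stop rail is on the far (+x) wall and the free floor is right of the plate. I'll fit the poses from the corners I read and overlay the model.

```bash
cat > h.py <<'E'
import numpy as np,cv2,pickle
from scipy.optimize import least_squares
np.set_printoptions(precision=4,suppress=True)
def proj(P,K,T):
    p=(np.atleast_2d(P)-T[:3,3])@T[:3,:3]
    return np.c_[K[0,2]+K[0,0]*p[:,0]/-p[:,2],K[1,2]+K[1,1]*-p[:,1]/-p[:,2]]
def onplane(uv,z,K,T):
    uv=np.atleast_2d(uv);d=np.c_[(uv[:,0]-K[0,2])/K[0,0],-(uv[:,1]-K[1,2])/K[1,1],-np.ones(len(uv))]@T[:3,:3].T
    z=np.broadcast_to(z,len(uv));return T[:3,3]+d*((z-T[2,3])/d[:,2])[:,None]
def place(p,L):   # p=(x,y,yaw) local->world
    c,s=np.cos(p[2]),np.sin(p[2]);L=np.atleast_2d(L)
    return np.c_[p[0]+c*L[:,0]-s*L[:,1],p[1]+s*L[:,0]+c*L[:,1],L[:,2]]
def fit(L,uv,K,T,p0):
    f=lambda p:(proj(place(p,L),K,T)-uv).ravel()
    q=least_squares(f,p0,loss="soft_l1");return q.x,np.sqrt((q.fun**2).mean())
A=.6
def lean(l):  # cassette local -> rack local (lane y added)
    l=np.atleast_2d(l);return np.c_[l[:,0]*np.cos(A)-l[:,2]*np.sin(A),l[:,1],.06+l[:,0]*np.sin(A)+l[:,2]*np.cos(A)]
E
python3 - <<'E'
from h import *
s=pickle.load(open("top.pkl","rb"));K,T=s["camera_matrix"],s["T"]
b=np.array([(22,98),(325,20),(368,190),(53,272)])/[400/133,3]+[85,248]
d=np.array([(413,127),(688,13),(766,166),(485,284)]);d=(d-[400,0])/[400/133,3]+[400,193]
C=np.array([(58,100,30),(58,-100,30),(-58,-100,30),(-58,100,30)])/1e3
pb,e1=fit(C,b,K,T,[.4,.4,0]);pr,e2=fit(C,d,K,T,[.5,-.3,0]);print(pb,e1,pr,e2)
g=np.array([(55,555),(103,553),(143,548),(188,545),(232,541),(275,537),(315,532),(365,528)])
g=(g-[0,300])/[400/133,3]+[236,180]
G=np.vstack([lean([(-.02,.011,.088),(-.02,-.011,.088)])+[0,y,0] for y in(.081,.027,-.027,-.081)])
pk,e3=fit(G,g,K,T,[.6,0,0]);print(pk,e3)
# stop plate face top edge near -y, z .045 
pl=np.array([(112,46),(146,233)])/[400/133,3]+[85,248]; pl2=(np.array([(545,42),(610,215)])-[400,0])/[400/133,3]+[400,193]
for p,q in((pb,pl),(pr,pl2)):
    w=onplane(q,.045,K,T)[:,:2]-p[:2];c,s_=np.cos(p[2]),np.sin(p[2]);print("stop local",w@np.array([[c,-s_],[s_,c]]))
pickle.dump((pb,pr,pk),open("poses.pkl","wb"))
im=s["color"].copy();im=cv2.resize(im,None,fx=3,fy=3,interpolation=cv2.INTER_CUBIC)
def poly(P,col,im=im,K=K,T=T,o=(0,0)): cv2.polylines(im,[np.int32((proj(P,K,T)-o)*3)],True,col,1)
for p in(pb,pr):
    poly(place(p,C),(0,255,0));poly(place(p,C*[53/58,.95,1]*1-[0,0,.025]),(255,255,0))
def box(x,y,z0,z1): return[lean([(a*x,b*y,z) for a,b in((1,1),(1,-1),(-1,-1),(-1,1))]) for z in(z0,z1)]
sc=pickle.load(open("scene.pkl","rb"));im2=cv2.resize(sc["color"],None,fx=3,fy=3,interpolation=cv2.INTER_CUBIC)
for I,k,t in((im,K,T),(im2,sc["camera_matrix"],sc["T"])):
  for y in(.081,.027,-.027,-.081):
    for q in box(.045,.017,0,.052)+box(.02,.011,.052,.088): poly(place(pk,q+[0,y,0]),(0,255,0),I,k,t)
  for p in(pb,pr): poly(place(p,C),(0,255,0),I,k,t)
m=np.vstack([np.hstack([im[744:1044,255:655],im[579:879,1200:1600]]),np.hstack([im[540:840,708:1108],im2[585:885,768:1168]])])
cv2.imwrite("pics/ov.png",m)
E
```

```text
[0.5311 0.3235 0.1098] 0.6531473961560662 [ 0.5414 -0.295   0.2306] 0.8877791582433995
[ 0.6023  0.0119 -0.0682] 1.8512893364056113
stop local [[ 0.072   0.0329]
 [-0.0497  0.0333]]
stop local [[ 0.0722  0.0016]
 [-0.0468  0.0133]]
```

View pics/ov.png

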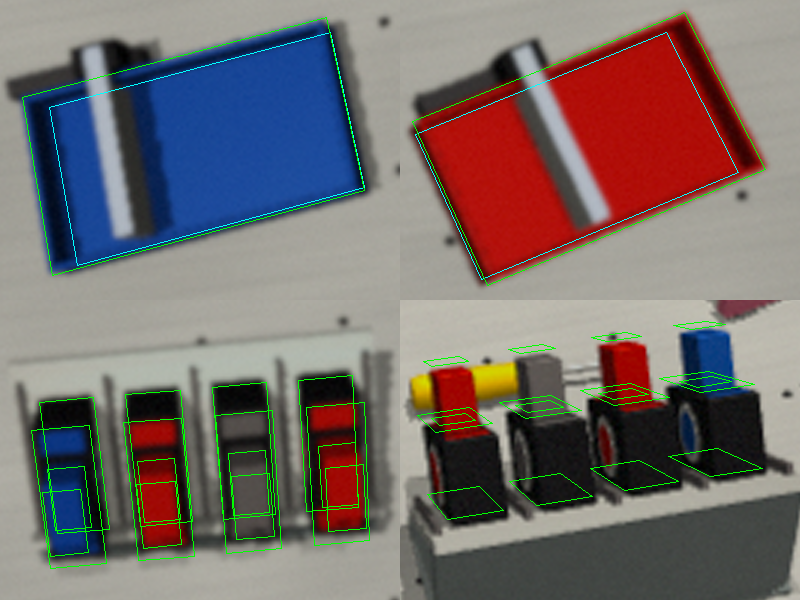

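The trays fit to about 3 mm and the rack to about 3 mm in y. The colour patch at the high end is a label, and the rack's x still needs a closer look. With lanes 54 mm apart, the open fingers (114 mm over their backs) would hit neighbouring grips, so I'll close along the cassette's length (40 mm) instead. Next I check reachability, then hover over the rack and look with the wrist camera.

```bash
cat >> h.py <<'E'
from scipy.spatial.transform import Rotation as R
from rig import r, vision
pb,pr,pk=pickle.load(open("poses.pkl","rb"))
def quat(M): q=R.from_matrix(M).as_quat();return q[[3,0,1,2]]
def tool(yaw,a,sgn):  # tool z = -cassette z, tool y = sgn*cassette x, leaning by a
    M=R.from_euler("z",yaw).as_matrix()@R.from_euler("y",-a).as_matrix()
    z=-M[:,2];y=sgn*M[:,0];return quat(np.c_[np.cross(y,z),y,z])
LANE=dict(blue=.081,red1=.027,grey=-.027,red2=-.081)
def rackpt(name,l): return place(pk,lean(l)+[0,LANE[name],0])[0]   # cassette local -> world
def traypt(p,l): return place(p,l)[0]
E
python3 - <<'E'
from h import *
for s in(1,-1):
  for n in("red2","red1","blue"):
    for h in(.067,.13,.2): 
      j=r.ik(rackpt(n,(0,0,h)),tool(pk[2],A,s)); print(s,n,h,j if h>.15 else j is not None)
  for p in(pr,pb):
    for y in(-.07,-.02,.03):
      for z in(.072,.2): 
        j=r.ik(traypt(p,(0,y,z)),tool(p[2],0,s));print(s,y,z,j if z>.1 else j is not None)
E
```

```text
1 red2 0.067 True
1 red2 0.13 True
1 red2 0.2 [ 1.0391  0.3094 -1.2866  2.4253  1.5766  0.4137 -1.6536]
1 red1 0.067 True
1 red1 0.13 True
1 red1 0.2 [ 0.6643  0.3325 -1.2896  2.4064  1.4891  0.6399 -1.8713]
1 blue 0.067 True
1 blue 0.13 True
1 blue 0.2 [-0.5325  0.1812  0.0246  2.3964  1.4337  0.3121 -1.9217]
1 -0.07 0.072 True
1 -0.07 0.2 [ 0.7244  0.6125 -0.3724  1.5123  0.2418  1.0624  0.5262]
1 -0.02 0.072 True
1 -0.02 0.2 [ 0.6895  0.5639 -0.3914  1.611   0.2424  1.0149  0.4548]
1 0.03 0.072 True
1 0.03 0.2 [ 0.6576  0.5213 -0.4261  1.6989  0.2512  0.9757  0.3704]
1 -0.07 0.072 True
1 -0.07 0.2 [ 0.1241  0.7013 -1.1091  1.6893  0.673   1.1856 -1.0506]
1 -0.02 0.072 True
1 -0.02 0.2 [ 0.0137  0.709  -1.0646  1.6421  0.6594  1.1929 -1.095 ]
1 0.03 0.072 True
1 0.03 0.2 [-0.1384  0.6869 -0.9206  1.5858  0.5819  1.1642 -1.0768]
-1 red2 0.067 True
-1 red2 0.13 True
-1 red2 0.2 [ 1.0391  0.3094 -1.2866  2.4253  1.5766  0.4137  1.4879]
-1 red1 0.067 True
-1 red1 0.13 True
-1 red1 0.2 [ 0.6643  0.3325 -1.2896  2.4064  1.4891  0.6399  1.2703]
-1 blue 0.067 True
-1 blue 0.13 True
-1 blue 0.2 [-0.1607  0.1942 -0.4161  2.3851  1.4322  0.4154  1.2139]
-1 -0.07 0.072 True
-1 -0.07 0.2 [ 0.2692  0.6304  0.415   1.5314 -0.2794  1.0389 -2.1554]
-1 -0.02 0.072 True
-1 -0.02 0.2 [ 0.2047  0.5767  0.4013  1.6303 -0.2581  0.9873 -2.2201]
-1 0.03 0.072 True
-1 0.03 0.2 [ 0.1396  0.5263  0.382   1.7186 -0.2337  0.9417 -2.2979]
-1 -0.07 0.072 True
-1 -0.07 0.2 [ 0.1878  0.7915 -1.2932  1.6874  0.7919  1.2919  1.9815]
-1 -0.02 0.072 True
-1 -0.02 0.2 [ 0.0928  0.8172 -1.2936  1.6395  0.8091  1.3222  1.9149]
-1 0.03 0.072 True
-1 0.03 0.2 [-0.0012  0.847  -1.294   1.581   0.8293  1.3577  1.8576]
```

```bash
python3 - <<'E'
from h import *
r.move_joints([0.05,.3,.0248,1.85,-.015,1.0,-.0565])
o=r.get_obs();print(o["clock"],o["position"],o["tool_rot"])
for s in(1,-1):
  for n in("red2","red1","blue"):
    for h in(.067,.13,.2): print(s,n,h,r.ik(rackpt(n,(0,0,h)),tool(pk[2],A,s)))
w=vision.snapshot("wrist");pickle.dump((o,w),open("w1.pkl","wb"));print(w["tool_from_camera"],w["camera_matrix"]);cv2.imwrite("pics/w1.png",w["color"])
E
```

```text
2.425 [ 0.494  -0.08    0.2637] [-0.0047  0.7549  0.6558 -0.0011]
1 red2 0.067 [ 0.8256  0.7877 -1.2916  2.4022  1.908   0.8905 -1.8803]
1 red2 0.13 [ 0.8926  0.5746 -1.288   2.428   1.8011  0.6959 -1.852 ]
1 red2 0.2 [ 1.0391  0.3094 -1.2866  2.4253  1.5766  0.4137 -1.6536]
1 red1 0.067 [ 0.5344  0.797  -1.2931  2.3838  1.8239  1.0445 -2.0562]
1 red1 0.13 [ 0.5689  0.5891 -1.2907  2.4091  1.6984  0.8754 -2.0299]
1 red1 0.2 [ 0.6643  0.3325 -1.2896  2.4064  1.4891  0.6399 -1.8713]
1 blue 0.067 [ 0.3993  0.8141 -1.2936  2.347   1.7745  1.1156 -2.1093]
1 blue 0.13 [ 0.4177  0.6154 -1.2915  2.3713  1.6405  0.9668 -2.0839]
1 blue 0.2 [-0.7772  0.1898  0.3193  2.4036  1.4371  0.2412 -1.9159]
-1 red2 0.067 [ 0.8256  0.7877 -1.2916  2.4022  1.908   0.8905  1.2612]
-1 red2 0.13 [ 0.8926  0.5746 -1.288   2.428   1.8011  0.6959  1.2896]
-1 red2 0.2 [ 1.0391  0.3094 -1.2866  2.4253  1.5766  0.4137  1.4879]
-1 red1 0.067 [ 0.5344  0.797  -1.2931  2.3838  1.8239  1.0445  1.0854]
-1 red1 0.13 [ 0.5689  0.5891 -1.2907  2.4091  1.6984  0.8754  1.1117]
-1 red1 0.2 [ 0.6643  0.3325 -1.2896  2.4064  1.4891  0.6399  1.2703]
-1 blue 0.067 [ 0.3993  0.8141 -1.2936  2.347   1.7745  1.1156  1.0323]
-1 blue 0.13 [ 0.4177  0.6154 -1.2915  2.3713  1.6405  0.9668  1.0577]
-1 blue 0.2 [-0.1607  0.1942 -0.4161  2.3851  1.4322  0.4154  1.2139]
[[-0.0009  0.9564  0.2922  0.0752]
 [ 1.      0.0007  0.0008  0.0002]
 [ 0.0006  0.2922 -0.9564 -0.1298]
 [ 0.      0.      0.      1.    ]] [[381.3704   0.     322.5086]
 [  0.     381.3704 242.3597]
 [  0.       0.       1.    ]]
```

View pics/w1.png

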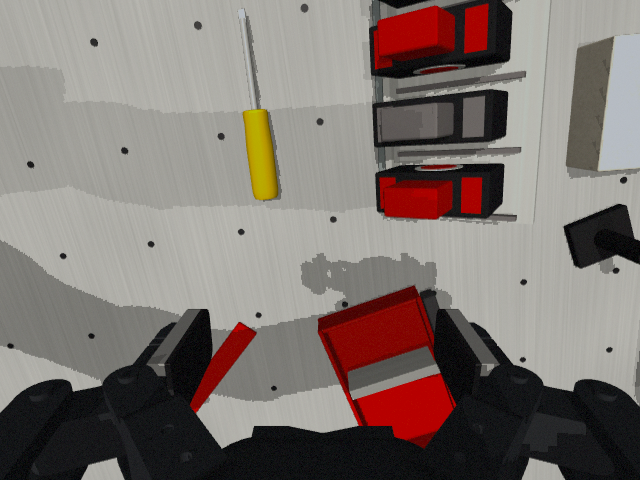

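Wrist view: red bottom lane (430,190), grey (440,118), red (440,35), and the blue lane just above the frame. The labels on the box tops are confirmed. I enlarge once to read the box-top corners.

```bash
python3 - <<'E'
import cv2
m=cv2.resize(cv2.imread("pics/w1.png")[0:225,360:560],None,fx=2.6,fy=2.6,interpolation=cv2.INTER_CUBIC)
for k in range(0,600,50): cv2.line(m,(0,k),(8,k),(0,255,0),1);cv2.line(m,(k,0),(k,8),(0,255,0),1)
cv2.imwrite("pics/w1c.png",m)
E
```

```text
(no output)
```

View pics/w1c.png

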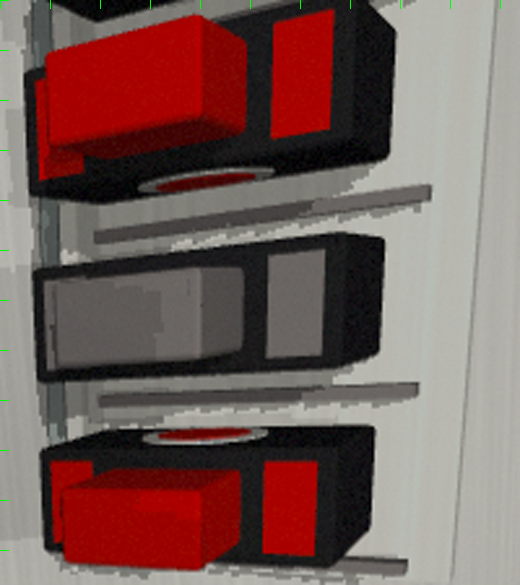

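```bash
python3 - <<'E'
from h import *
o,w=pickle.load(open("w1.pkl","rb"))
q=o["tool_rot"];M=np.eye(4);M[:3,:3]=R.from_quat(q[[1,2,3,0]]).as_matrix();M[:3,3]=o["position"]
T=M@w["tool_from_camera"];K=w["camera_matrix"]
S=lambda x,y,z:[(-x,y,z),(-x,-y,z),(x,y,z),(x,-y,z)]
px={"red1":[(47,55),(50,150),(197,15),(202,122),(26,72),(32,193),(352,8),(349,158)],
"grey":[(52,282),(55,365),(200,268),(203,362),(35,270),(38,382),(340,235),(335,370)],
"red2":[(62,490),(65,562),(200,488),(202,568),(42,450),(45,552),(330,448),(327,565)]}
L=np.vstack([lean(S(.02,.011,.088)+S(.045,.017,.052))+[0,LANE[n],0] for n in px])
uv=np.vstack(list(px.values()))/2.6+[360,0]
f=lambda p:(proj(place(p[:3],L+[0,0,p[3]]),K,T)-uv).ravel()
s=least_squares(f,[*pk,0],loss="soft_l1");print(pk,s.x);print((s.fun.reshape(-1,2)).round(1).tolist())
# joint with top cam grips
t=pickle.load(open("top.pkl","rb"));g=np.array([(55,555),(103,553),(143,548),(188,545),(232,541),(275,537),(315,532),(365,528)])
g=(g-[0,300])/[400/133,3]+[236,180]
G=np.vstack([lean([(-.02,.011,.088),(-.02,-.011,.088)])+[0,y,0] for y in(.081,.027,-.027,-.081)])
print("top res",(proj(place(s.x[:3],G+[0,0,s.x[3]]),t["camera_matrix"],t["T"])-g).round(1).tolist())
pickle.dump((pb,pr,s.x),open("poses.pkl","wb"))
E
sed -i 's/lean(l)+\[0,LANE\[name\],0\]/lean(l)+[0,LANE[name],pk[3]]/' h.py
```

```text
[ 0.6023  0.0119 -0.0682] [ 0.6122  0.0124 -0.0639 -0.0097]
[[-0.1, 1.2], [-0.1, 1.2], [2.3, 1.7], [0.1, 1.0], [-0.2, 1.1], [-0.7, 2.6], [1.3, -4.8], [-0.3, -3.4], [0.7, 0.5], [0.6, 1.1], [0.4, 0.0], [-1.1, -0.6], [-0.9, -0.1], [-0.4, 0.2], [1.6, -0.4], [1.1, -0.0], [-0.7, -2.3], [-1.0, -1.0], [-0.4, -0.4], [-1.4, 0.4], [-1.0, -1.6], [-0.7, -1.4], [1.6, -1.0], [0.6, 0.5]]
top res [[-1.4, -4.0], [-4.9, -4.5], [-0.2, -4.5], [-2.7, -4.6], [0.6, -4.9], [-1.3, -4.7], [3.4, -4.7], [-0.9, -4.5]]
```

```bash
python3 - <<'E'
from h import *
o,w=pickle.load(open("w1.pkl","rb"))
q=o["tool_rot"];M=np.eye(4);M[:3,:3]=R.from_quat(q[[1,2,3,0]]).as_matrix();M[:3,3]=o["position"]
T=M@w["tool_from_camera"];K=w["camera_matrix"]
S=lambda x,y,z:[(-x,y,z),(-x,-y,z),(x,y,z),(x,-y,z)]
px={"red1":[(47,55),(50,150),(197,15),(202,122),(26,72),(32,193)],
"grey":[(52,282),(55,365),(200,268),(203,362),(35,270),(38,382),(340,235),(335,370)],
"red2":[(62,490),(65,562),(200,488),(202,568),(42,450),(45,552),(330,448),(327,565)]}
L=np.vstack([lean((S(.02,.011,.088)+S(.045,.017,.052))[:len(px[n])])+[0,LANE[n],0] for n in px])
uv=np.vstack(list(px.values()))/2.6+[360,0]
t=pickle.load(open("top.pkl","rb"));g=np.array([(55,555),(103,553),(143,548),(188,545),(232,541),(275,537),(315,532),(365,528)])
g=(g-[0,300])/[400/133,3]+[236,180]
G=np.vstack([lean([(-.02,.011,.088),(-.02,-.011,.088)])+[0,y,0] for y in(.081,.027,-.027,-.081)])
fw=lambda p:(proj(place(p[:3],L+[0,0,p[3]]),K,T)-uv).ravel()
ft=lambda p:(proj(place(p[:3],G+[0,0,p[3]]),t["camera_matrix"],t["T"])-g).ravel()
for name,f in dict(fixz=lambda p:np.r_[fw(p),p[3]*1e4],joint=lambda p:np.r_[fw(p),1.5*ft(p),p[3]*700]).items():
    s=least_squares(f,[*pk]);print(name,s.x,"wrist mean",fw(s.x).reshape(-1,2).mean(0),fw(s.x).std(),"top mean",ft(s.x).reshape(-1,2).mean(0))
pickle.dump((pb,pr,s.x),open("poses.pkl","wb"))
E
```

```text
fixz [ 0.6099  0.0127 -0.061  -0.0002] wrist mean [-0.1162  0.2217] 2.007283024447035 top mean [-0.8992 -4.2087]
joint [ 0.6103  0.013  -0.0541 -0.0063] wrist mean [-1.2546  0.1856] 1.3801727956195269 top mean [-0.7719 -3.8125]
```

```bash
python3 - <<'E'
from h import *
pickle.dump((pb,pr,np.array([.610,.0128,-.06,-.003])),open("poses.pkl","wb"))
E
python3 - <<'E'
from h import *
Q=tool(pk[2],A,1)
r.move_pose(rackpt("red2",(0,0,.14)),Q)
o=r.get_obs();w=vision.snapshot("wrist");print(o["clock"],o["position"],rackpt("red2",(0,0,.14)),o["joint_pos"])
pickle.dump((o,w),open("w2.pkl","wb"))
q=o["tool_rot"];M=np.eye(4);M[:3,:3]=R.from_quat(q[[1,2,3,0]]).as_matrix();M[:3,3]=o["position"]
T=M@w["tool_from_camera"];K=w["camera_matrix"];im=w["color"].copy()
for n in("red2","grey","red1"):
  for x,y,z in((.02,.011,.088),(.045,.017,.052)):
    P=np.array([rackpt(n,(a*x,b*y,z)) for a,b in((1,1),(1,-1),(-1,-1),(-1,1))])
    cv2.polylines(im,[np.int32(proj(P,K,T))],True,(0,255,0),1)
cv2.imwrite("pics/w2.png",im)
E
```

```text
4.05 [ 0.5265 -0.0639  0.1725] [ 0.5262 -0.0633  0.1725] [ 0.9014  0.5619 -1.2865  2.4142  1.7792  0.6742 -1.8174]
```

View pics/w2.png

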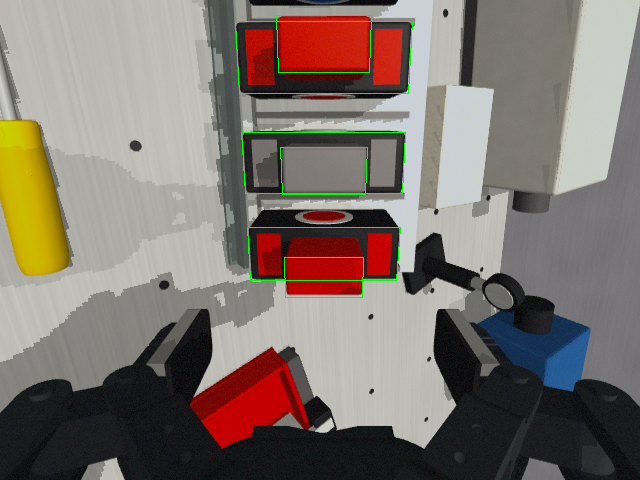

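The overlay fits within about 2 px: the grips in the lower, middle and upper lanes at (324,275), (324,170) and (324,45) sit inside the model. Before carrying, I'll refine the tray poses by silhouette in both fixed cameras, because the red plate looked skewed against my fit.

```bash
python3 - <<'E'
from h import *
from scipy.optimize import minimize
cams=[pickle.load(open(n+".pkl","rb")) for n in("top","scene")]
B=np.array([(a*.058,b*.1,z) for a in(1,-1) for b in(1,-1) for z in(0,.03)])
F=4
def masks(p,red):
    out=[]
    for c in cams:
        im=c["color"].astype(int);K,T=c["camera_matrix"],c["T"]
        d=im[...,2]-np.maximum(im[...,0],im[...,1]) if red else im[...,0]-im[...,2]
        m=(d>40).astype(np.uint8)
        roi=np.zeros_like(m);h=cv2.convexHull(proj(place(p,B*[1.15,1.1,1]),K,T).astype(np.float32)).astype(np.int32);cv2.fillConvexPoly(roi,h,1);m&=roi
        n,l,st,_=cv2.connectedComponentsWithStats(m);big=[i for i in range(1,n) if st[i,4]>60]
        hull=cv2.convexHull(np.argwhere(np.isin(l,big))[:,::-1].astype(np.int32)).reshape(-1,2)
        t=np.zeros((480*F,640*F),np.uint8);cv2.fillConvexPoly(t,np.int32(hull*F+F/2),1)
        out.append((cv2.dilate(t,np.ones((F,F),np.uint8)),K,T))
    return out
for nm,p,red in(("blue",pb,0),("red",pr,1)):
    ms=masks(p,red)
    def one(q,i):
        t,K,T=ms[i];a=np.zeros_like(t);cv2.fillConvexPoly(a,np.int32(cv2.convexHull((proj(place(q,B),K,T)*F+F/2).astype(np.float32))),1)
        return (a^t).sum()/t.sum()
    for sel in((0,),(1,),(0,1)):
        s=minimize(lambda q:sum(one(q,i) for i in sel),p,method="Nelder-Mead",options=dict(initial_simplex=[p,p+[.008,0,0],p+[0,.008,0],p+[0,0,.06]],xatol=1e-4,fatol=1e-5));print(nm,sel,s.x,[round(one(s.x,i),4) for i in(0,1)])
    best=s.x
    for c in cams:  # plate top: bright grey inside the tray, on z=.045
        im=c["color"].astype(int);K,T=c["camera_matrix"],c["T"]
        m=((im.max(2)-im.min(2)<40)&(im.min(2)>140)).astype(np.uint8);roi=np.zeros_like(m)
        P=place(best,np.array([(a*.045,b,.045) for a,b in((1,-.06),(1,.085),(-1,.085),(-1,-.06))]))
        cv2.fillConvexPoly(roi,np.int32(proj(P,K,T)),1);yx=np.argwhere(m&roi)
        if len(yx)<20: print("few");continue
        W=onplane(yx[:,::-1]+.0,.045,K,T)[:,:2]-best[:2];cc,ss=np.cos(best[2]),np.sin(best[2]);Lc=W@np.array([[cc,-ss],[ss,cc]])
        k=np.polyfit(Lc[:,0],Lc[:,1],1);res=Lc[:,1]-np.polyval(k,Lc[:,0]);print("  plate slope",k,"lo/hi",np.percentile(res,[3,97]),len(yx))
E
```

```text
blue (0,) [0.5328 0.3281 0.0987] [np.float64(0.0232), np.float64(0.035)]
blue (1,) [0.5319 0.3285 0.1093] [np.float64(0.0375), np.float64(0.0279)]
blue (0, 1) [0.5327 0.3285 0.0997] [np.float64(0.0221), np.float64(0.035)]
  plate slope [0.0017 0.042 ] lo/hi [-0.0048  0.0048] 265
  plate slope [0.453  0.0426] lo/hi [-0.0713  0.056 ] 275
red (0,) [ 0.5439 -0.2984  0.2148] [np.float64(0.0254), np.float64(0.0249)]
red (1,) [ 0.5445 -0.2977  0.2314] [np.float64(0.0312), np.float64(0.0098)]
red (0, 1) [ 0.5444 -0.2981  0.2284] [np.float64(0.0273), np.float64(0.0116)]
  plate slope [0.0053 0.0231] lo/hi [-0.0049  0.0048] 247
  plate slope [0.1187 0.0197] lo/hi [-0.0647  0.0599] 358
```

```bash
python3 - <<'E'
from h import *
pickle.dump((np.array([.5327,.3285,.1]),np.array([.5444,-.2981,.2284]),pk),open("poses.pkl","wb"))
E
cat >> h.py <<'E'
def pick(n,grip=90):
    Q=tool(pk[2],A,1)
    r.servo_line(rackpt(n,(0,0,.067)),Q,speed=.08); f0=r.get_obs()["force"]
    r.clamp(grip); o=r.get_obs();print("width",o["grip_width"],o["gripper_force"],"dF",o["force"]-f0)
    r.servo_line(rackpt(n,(0,0,.155)),Q,speed=.12); o=r.get_obs();print("lifted",o["grip_width"],o["force"]-f0,o["clock"])
def traylocal(p,w):
    d=np.asarray(w)[:2]-p[:2];c,s=np.cos(p[2]),np.sin(p[2]);return np.array([c*d[0]+s*d[1],-s*d[0]+c*d[1]])
E
python3 - <<'E'
from h import *
pick("red2")
Q=tool(pr[2],0,1)
j=r.ik(traypt(pr,(0,-.02,.2)),Q);print(j)
r.move_pose(traypt(pr,(0,-.02,.2)),Q)
o=r.get_obs();print(o["clock"],o["position"],o["joint_pos"])
w=vision.snapshot("wrist")["color"];t=vision.snapshot("scene")["color"]
cv2.imwrite("pics/p1.png",np.hstack([cv2.resize(w,(400,300)),cv2.resize(t[150:390,40:360],(400,300))]))
E
```

```text
width 0.039033886796530075 89.23908591270447 dF [-2.9614 -0.907   9.214 ]
lifted 0.03872612157892608 [ 0.2032 -0.0353 -5.806 ] 6.5333
[ 1.0856  0.7965 -1.1959  1.5848  0.7632  1.2958  0.0016]
8.1083 [ 0.549  -0.317   0.1996] [ 1.0848  0.7969 -1.1963  1.5857  0.7639  1.2956  0.0005]
```

View pics/p1.png

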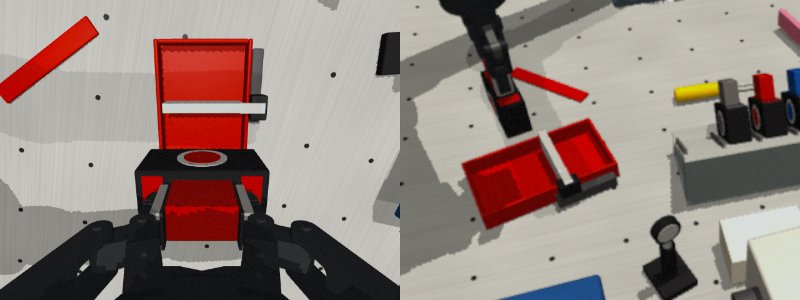

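```bash
cat >> h.py <<'E'
def fy(p,n=4):  # mean tool force along tray +y and z
    F=[]
    for _ in range(n): r.hold(.03);F.append(r.get_obs()["force"])
    F=np.mean(F,0);return np.array([-np.sin(p[2])*F[0]+np.cos(p[2])*F[1],F[2]])
def down(p,y,zmin=.062):
    Q=tool(p[2],0,1)
    r.servo_line(traypt(p,(0,y,.085)),Q,speed=.15); r.hold(.1)
    hit=r.servo_line(traypt(p,(0,y,zmin)),Q,speed=.02,force_limit=4); z=r.get_obs()["position"][2];print("floor",hit,z,fy(p));return z
def probe(p,y0,y1,z,lim=1.3):
    Q=tool(p[2],0,1); r.servo_line(traypt(p,(0,y0,z)),Q,speed=.05);r.hold(.15);f0=fy(p)
    hit=r.servo_line(traypt(p,(0,y1,z)),Q,speed=.025,force_limit=lim);y=traylocal(p,r.get_obs()["position"])[1]
    print("probe",hit,"tcp y",y,fy(p)-f0);return y,f0
E
python3 - <<'E'
from h import *
z=down(pr,-.02)
y,f0=probe(pr,-.02,.02,z+.002)
Q=tool(pr[2],0,1);r.servo_line(traypt(pr,(0,y+.004,z+.002)),Q,speed=.03);print("plus4",traylocal(pr,r.get_obs()["position"]),fy(pr)-f0,r.get_obs()["clock"])
E
```

```text
floor True 0.07119228607981719 [0.3943 5.2872]
probe True tcp y 0.0006613558781776447 [-2.3172  0.8422]
plus4 [-0.0003  0.0048] [-2.121   0.0999] 12.1
```

Stop felt with TCP y ≈ 0.5 mm, so the face is at about 17.5 mm, which agrees with vision (18 mm). I back off, set red2 down and fetch the second red.

```bash
python3 - <<'E'
from h import *
Q=tool(pr[2],0,1)
r.servo_line(traypt(pr,(0,-.02,.0732)),Q,speed=.06)
r.servo_line(traypt(pr,(0,-.02,.0709)),Q,speed=.02)
r.gripper_open(); r.servo_line(traypt(pr,(0,-.02,.14)),Q,speed=.15)
r.move_pose(traypt(pr,(0,.06,.23)),Q)
QR=tool(pk[2],A,1)
r.move_pose(rackpt("red1",(0,0,.155)),QR)
pick("red1")
r.servo_line(rackpt("red1",(0,0,.172)),QR,speed=.1)
r.servo_line(rackpt("red2",(0,-.0,.172)),QR,speed=.15)
print(r.get_obs()["clock"],r.get_obs()["joint_pos"])
w=vision.snapshot("top")
cv2.imwrite("pics/p2.png",cv2.resize(w["color"][150:330,220:560],None,fx=2.35,fy=2.35))
E
```

```text
width 0.038646656944905676 89.38573479652405 dF [-2.8038 -0.5221  5.6732]
lifted 0.038796773452979556 [ 1.2008 -0.8291 -7.8005] 19.175
20.4583 [ 0.3092  0.2448 -0.3653  2.4347  2.3235  0.1801 -2.3706]
```

View pics/p2.png

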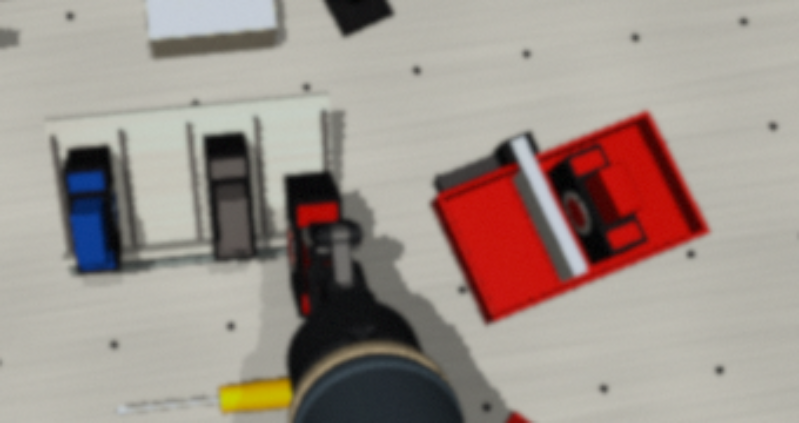

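Red2 stands upright in its tray, clear of the plate (580,250), and red1 is held. Next I place red1 behind it and push the row.

```bash
python3 - <<'E'
from h import *
Q=tool(pr[2],0,1)
r.move_pose(traypt(pr,(0,-.066,.2)),Q)
z=down(pr,-.066)
y,f0=probe(pr,-.066,-.03,z+.0012)
pickle.dump((z,y,f0),open("push.pkl","wb"));print(r.get_obs()["clock"])
for k in(.01,.018,.0225,.0279):
    r.servo_line(traypt(pr,(0,y+k,z+.0012)),Q,speed=.03);print(k,traylocal(pr,r.get_obs()["position"]),fy(pr)-f0)
print(r.get_obs()["clock"])
E
```

```text
floor True 0.07106679482633671 [0.6099 5.7855]
probe True tcp y -0.052530534125861526 [1.3823 9.867 ]
25.8833
0.01 [-0.0005 -0.0423] [-0.4222  0.2675]
0.018 [-0.0001 -0.0342] [-0.4286 -0.2867]
0.0225 [ 0.0001 -0.0303] [-3.002  -0.2863]
0.0279 [ 0.     -0.0245] [-2.7236  1.0394]
27.975
```

```bash
cat >> h.py <<'E'
def plate(p,cam,w=.035):
    o=r.get_obs();c=vision.snapshot(cam);im=c["color"].astype(int);K=c["camera_matrix"]
    if cam=="wrist":
        M=np.eye(4);M[:3,:3]=R.from_quat(o["tool_rot"][[1,2,3,0]]).as_matrix();M[:3,3]=o["position"];T=M@c["tool_from_camera"]
    else: T=c["T"]
    m=((im.max(2)-im.min(2)<40)&(im.min(2)>120)).astype(np.uint8);roi=np.zeros_like(m)
    P=place(p,np.array([(a*w,b,.045) for a,b in((1,0),(1,.085),(-1,.085),(-1,0))]))
    cv2.fillConvexPoly(roi,np.int32(proj(P,K,T)),1);yx=np.argwhere(m&roi)
    if len(yx)<20: return "few",c,T
    W=onplane(yx[:,::-1]+.0,.045,K,T);L=np.array([traylocal(p,q) for q in W]);k=np.polyfit(L[:,0],L[:,1],1)
    return (k,np.percentile(L[:,1]-np.polyval(k,L[:,0]),[3,97]),np.percentile(L[:,0],[3,97]),len(yx)),c,T
E
python3 - <<'E'
from h import *
for cam in("top","wrist"):
    a,c,T=plate(pr,cam);print(cam,a)
    cv2.imwrite(f"pics/q_{cam}.png",c["color"])
    # along tray centreline x=0 at z=.045: rgb profile & at box-top height
    for x,zz in((-.04,.057),(.035,.057),(0,.093)):
        ys=np.arange(-.07,.06,.004);uv=proj(place(pr,np.array([(x,y,zz) for y in ys])),c["camera_matrix"],T).round().astype(int)
        print(x,zz,[(int(y*1000),*c["color"][v,u].tolist()) for y,(u,v) in zip(ys,uv) if 0<=u<640 and 0<=v<480])
E
```

```text
top (array([0.0023, 0.034 ]), array([-0.0054,  0.0054]), array([-0.0325,  0.0358]), 224)
-0.04 0.057 [(-70, 14, 13, 39), (-66, 8, 10, 114), (-62, 8, 11, 95), (-57, 19, 19, 29), (-53, 20, 20, 21), (-49, 21, 18, 18), (-45, 19, 18, 17), (-41, 14, 11, 15), (-37, 7, 8, 30), (-33, 3, 5, 70), (-29, 5, 4, 88), (-25, 5, 8, 123), (-21, 5, 11, 134), (-17, 0, 7, 145), (-13, 8, 12, 135), (-9, 13, 11, 74), (-5, 7, 7, 25), (-1, 7, 11, 101), (2, 7, 9, 142), (6, 4, 8, 135), (10, 7, 11, 133), (14, 7, 9, 128), (18, 6, 11, 144), (22, 8, 11, 107), (26, 15, 15, 46), (30, 29, 32, 32), (34, 143, 151, 152), (38, 170, 180, 181), (42, 167, 175, 170), (46, 85, 89, 89), (50, 66, 71, 70), (54, 49, 52, 92), (58, 14, 18, 146)]
0.035 0.057 [(-70, 8, 9, 6), (-66, 8, 9, 7), (-62, 9, 9, 8), (-57, 9, 10, 9), (-53, 9, 9, 10), (-49, 13, 12, 9), (-45, 14, 11, 11), (-41, 12, 11, 12), (-37, 10, 11, 13), (-33, 6, 9, 37), (-29, 8, 6, 51), (-25, 4, 9, 110), (-21, 7, 11, 141), (-17, 5, 8, 148), (-13, 8, 10, 138), (-9, 13, 15, 64), (-5, 19, 18, 33), (-1, 10, 11, 124), (2, 7, 10, 151), (6, 8, 12, 154), (10, 3, 9, 147), (14, 7, 11,
[... 2064 characters left out ...]
, 186), (46, 0, 22, 206), (50, 3, 24, 208), (54, 15, 31, 208), (58, 27, 43, 223)]
0 0.093 [(-70, 24, 24, 19), (-66, 21, 20, 20), (-62, 24, 24, 21), (-57, 25, 25, 22), (-53, 32, 30, 27), (-49, 149, 154, 154), (-45, 147, 151, 151), (-41, 0, 0, 161), (-37, 0, 7, 101), (-33, 3, 5, 99), (-29, 2, 9, 136), (-25, 0, 6, 136), (-21, 0, 3, 135), (-17, 4, 4, 136), (-13, 0, 0, 199), (-9, 3, 10, 129), (-5, 4, 17, 127), (-1, 0, 0, 123), (2, 0, 0, 198), (6, 0, 0, 200), (10, 0, 0, 200), (14, 0, 0, 203), (18, 0, 8, 204), (22, 0, 10, 133), (26, 4, 8, 124), (30, 44, 44, 45), (34, 205, 212, 211), (38, 215, 221, 218), (42, 220, 224, 218), (46, 23, 40, 212), (50, 21, 41, 213), (54, 49, 62, 222), (58, 52, 66, 222)]
```

```bash
python3 - <<'E'
from h import *
z,y,f0=pickle.load(open("push.pkl","rb"));Q=tool(pr[2],0,1)
r.servo_line(traypt(pr,(0,-.0245-.0035,z+.0012)),Q,speed=.03);print(traylocal(pr,r.get_obs()["position"]),fy(pr)-f0)
for cam in("top","wrist"):
    a,c,T=plate(pr,cam);print(cam,a)
ys=np.arange(-.03,.04,.002)
for x in(-.04,.035):
    uv=proj(place(pr,np.array([(x,q,.057) for q in ys])),c["camera_matrix"],T).round().astype(int)
    print(x,[(round(q*1000),*c["color"][v,u].tolist()) for q,(u,v) in zip(ys,uv)])
print(r.get_obs()["clock"])
E
```

```text
[-0.0001 -0.0278] [-0.2436  0.026 ]
top (array([0.0079, 0.034 ]), array([-0.0056,  0.0055]), array([-0.0325,  0.0358]), 223)
wrist (array([-0.0009,  0.0338]), array([-0.0061,  0.0062]), array([-0.0332,  0.0329]), 5713)
-0.04 [(-30, 16, 18, 17), (-28, 41, 41, 39), (-26, 44, 40, 41), (-24, 34, 33, 34), (-22, 36, 38, 36), (-20, 34, 34, 82), (-18, 41, 40, 39), (-16, 37, 39, 38), (-14, 36, 37, 38), (-12, 35, 33, 34), (-10, 30, 32, 29), (-8, 17, 17, 15), (-6, 16, 17, 18), (-4, 38, 33, 38), (-2, 42, 38, 40), (0, 39, 36, 38), (2, 40, 43, 39), (4, 40, 41, 40), (6, 44, 41, 40), (8, 38, 39, 39), (10, 43, 44, 42), (12, 44, 42, 43), (14, 44, 40, 42), (16, 42, 42, 42), (18, 44, 41, 46), (20, 44, 42, 46), (22, 43, 41, 43), (24, 46, 45, 44), (26, 38, 40, 41), (28, 7, 7, 79), (30, 216, 223, 220), (32, 217, 224, 218), (34, 218, 225, 219), (36, 221, 225, 220), (38, 224, 224, 218)]
0.035 [(-30, 29, 26, 26), (-28, 35, 30, 32), (-26, 27, 28, 124), (-24, 0, 0, 201), (-22, 0, 1, 202), (-20, 0, 0, 201), (-18, 0, 0, 202), (-16, 0, 7, 202), (-14, 22, 22, 119), (-12, 43, 42, 40), (-10, 26, 23, 26), (-8, 23, 24, 22), (-6, 17, 18, 18), (-4, 38, 38, 38), (-2, 0, 3, 202), (0, 0, 0, 201), (2, 0, 0, 203), (4, 0, 8, 203), (6, 0, 0, 203), (8, 0, 13, 203), (10, 0, 4, 203), (12, 0, 0, 203), (14, 0, 4, 203), (16, 0, 11, 204), (18, 0, 11, 205), (20, 0, 13, 204), (22, 0, 9, 204), (24, 47, 45, 46), (26, 39, 37, 37), (28, 24, 20, 19), (30, 212, 219, 219), (32, 211, 219, 219), (34, 215, 222, 219), (36, 214, 221, 218), (38, 217, 224, 219)]
28.5667
```

Red2 stayed when I backed off, so friction holds it, but the stop is pushed about 10.5 mm. I'll set red1 down, regrip red2 and ease it back 3.8 mm onto red1. That gives about 7 mm with the two touching.

```bash
python3 - <<'E'
from h import *
z,y,f0=pickle.load(open("push.pkl","rb"));Q=tool(pr[2],0,1)
P=lambda y,h,s:r.servo_line(traypt(pr,(0,y,h)),Q,speed=s)
P(-.0278,z-.0003,.02);r.gripper_open();P(-.0278,.125,.2);P(.0115,.125,.15)
P(.0115,z+.001,.12);r.clamp(90);o=r.get_obs();print(o["grip_width"],o["position"])
P(.0115,z+.0016,.02);f0=fy(pr);P(.0115-.0038,z+.0016,.02);print(traylocal(pr,r.get_obs()["position"]),fy(pr)-f0)
P(.0115-.0038,z+.0006,.02);r.hold(.1);r.gripper_open();P(.0077,.14,.2)
r.hold(.2)
for cam in("top","wrist"):
    a,c,T=plate(pr,cam);print(cam,a)
ys=np.arange(-.05,.04,.002)
for x in(-.04,.035):
    uv=proj(place(pr,np.array([(x,q,.057) for q in ys])),c["camera_matrix"],T).round().astype(int)
    print(x,[(round(q*1000),*c["color"][v,u].tolist()[1:]) for q,(u,v) in zip(ys,uv)])
cv2.imwrite("pics/redw.png",c["color"]);print(r.get_obs()["clock"])
E
```

```text
0.03863253529473482 [ 0.5424 -0.287   0.0729]
[0.0003 0.0086] [4.5437 2.2651]
top (array([0.0032, 0.0308]), array([-0.0054,  0.0054]), array([-0.0322,  0.0359]), 222)
wrist (array([-0.0014,  0.0306]), array([-0.0057,  0.006 ]), array([-0.0332,  0.033 ]), 2386)
-0.04 [(-50, 8, 145), (-48, 4, 123), (-46, 4, 174), (-44, 5, 154), (-42, 19, 42), (-40, 25, 22), (-38, 26, 24), (-36, 24, 19), (-34, 23, 27), (-32, 21, 22), (-30, 21, 18), (-28, 21, 22), (-26, 29, 31), (-24, 22, 25), (-22, 30, 28), (-20, 25, 25), (-18, 15, 16), (-16, 17, 16), (-14, 20, 22), (-12, 17, 19), (-10, 23, 21), (-8, 10, 10), (-6, 11, 15), (-4, 28, 31), (-2, 36, 38), (0, 33, 32), (2, 29, 31), (4, 30, 30), (6, 32, 34), (8, 30, 31), (10, 33, 31), (12, 29, 33), (14, 36, 37), (16, 33, 34), (18, 32, 28), (20, 36, 36), (22, 36, 36), (24, 31, 31), (26, 15, 12), (28, 179, 179), (30, 198, 199), (32, 199, 199), (34, 201, 198), (36, 203, 198), (38, 201, 199)]
0.035 [(-50, 16, 144), (-48, 14, 145), (-46, 17, 144), (-44, 8, 144), (-42, 17, 50), (-40, 20, 53), (-38, 8, 143), (-36, 3, 144), (-34, 6, 144), (-32, 4, 145), (-30, 0, 142), (-28, 0, 143), (-26, 13, 144), (-24, 9, 145), (-22, 6, 145), (-20, 2, 144), (-18, 10, 146), (-16, 0, 118), (-14, 0, 165), (-12, 29, 28), (-10, 27, 27), (-8, 28, 27), (-6, 25, 29), (-4, 14, 181), (-2, 0, 180), (0, 0, 180), (2, 1, 182), (4, 0, 181), (6, 0, 181), (8, 1, 180), (10, 1, 180), (12, 0, 181), (14, 4, 182), (16, 13, 182), (18, 0, 182), (20, 25, 119), (22, 33, 25), (24, 30, 29), (26, 18, 19), (28, 163, 164), (30, 193, 195), (32, 198, 199), (34, 197, 197), (36, 200, 199), (38, 196, 196)]
33.7833
```

Stop now about 7.5 mm back, with red1 felt in contact (4.5 N). On to the blue one.

```bash
python3 - <<'E'
from h import *
Q=tool(pr[2],0,1);QB=tool(pb[2],0,1)
r.move_pose(traypt(pr,(0,.06,.23)),Q)
r.move_pose(rackpt("blue",(0,0,.155)),tool(pk[2],A,1))
pick("blue")
r.move_pose(traypt(pb,(0,-.01,.2)),QB)
print(plate(pb,"wrist")[0])
z=down(pb,-.01)
r.servo_line(traypt(pb,(0,-.01,z+.003)),QB,speed=.03);r.hold(.2)
y,f0=probe(pb,-.01,.035,z+.002)
pickle.dump((z,y,f0),open("pushb.pkl","wb"))
r.servo_line(traypt(pb,(0,y+.003,z+.002)),QB,speed=.03);print(traylocal(pb,r.get_obs()["position"]),fy(pb)-f0)
print(plate(pb,"wrist")[0],plate(pb,"top")[0],r.get_obs()["clock"])
E
```

```text
width 0.03891585612817624 89.40575122833252 dF [-2.1785 -0.5075  7.5333]
lifted 0.03895149824673735 [-0.4284  0.1034 -7.02  ] 38.9083
(array([0.0054, 0.0434]), array([-0.0062,  0.006 ]), array([-0.0334,  0.0332]), 1778)
floor True 0.07094964379854021 [-0.4643  6.084 ]
probe True tcp y 0.020542715721522505 [-1.872   1.4512]
[-0.0002  0.0234] [-2.0037 -0.0451]
(array([-0.0027,  0.0504]), array([-0.0097,  0.0097]), array([-0.0332,  0.0329]), 6907) few 45.225
```

```bash
python3 - <<'E'
from h import *
z,y,f0=pickle.load(open("pushb.pkl","rb"));Q=tool(pb[2],0,1)
P=lambda y,h,s:r.servo_line(traypt(pb,(0,y,h)),Q,speed=s)
P(.0275,z+.002,.03);print(traylocal(pb,r.get_obs()["position"]),fy(pb)-f0)
P(.0275,z-.0002,.02);r.hold(.1);r.gripper_open();P(.0275,.15,.2);w=vision.snapshot("wrist")["color"]
r.move_pose(traypt(pb,(-.03,-.1,.26)),Q);r.move_pose([.42,.0,.33],Q);r.hold(.2)
print("red",plate(pr,"top")[0]);print("blue",plate(pb,"top")[0]);s=vision.snapshot("scene")["color"]
print(r.get_obs()["clock"])
c=lambda im,x,y,w_,h:cv2.resize(im[y:y+h,x:x+w_],(400,300),interpolation=cv2.INTER_CUBIC)
t=vision.snapshot("top")["color"]
cv2.imwrite("pics/fin.png",np.vstack([np.hstack([c(cv2.imread("pics/redw.png"),200,90,280,210),c(w,200,90,280,210)]),np.hstack([c(t,80,150,460,240),c(s,80,180,440,165)])]))
E
```

```text
[0.    0.028] [-2.2209  0.3194]
red few
blue (array([0.0092, 0.0513]), array([-0.0033,  0.0033]), array([-0.0332,  0.0363]), 55)
49.1917
```

View pics/fin.png

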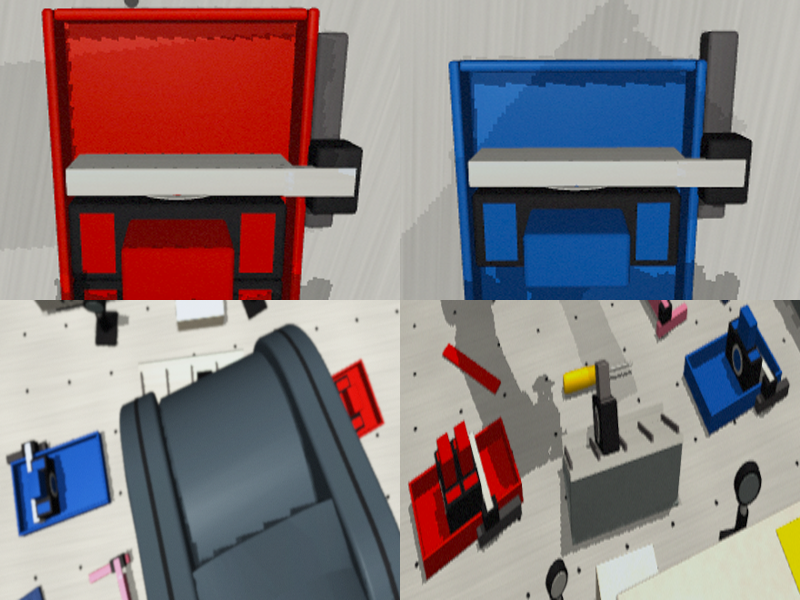

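```bash
python3 - <<'E'
import cv2
im=cv2.imread("pics/redw.png").max(2).astype(int)
for x in(246,248,250,385,388):print(x,list(enumerate(im[228:350,x].tolist(),228))[::1] if x==248 else im[275:310,x].tolist())
E
```

```text
246 [177, 178, 178, 178, 179, 179, 181, 183, 199, 200, 201, 200, 200, 202, 201, 202, 202, 201, 202, 196, 144, 143, 143, 143, 145, 145, 146, 146, 144, 145, 145, 145, 146, 145, 145]
248 [(228, 72), (229, 72), (230, 73), (231, 73), (232, 70), (233, 34), (234, 25), (235, 27), (236, 26), (237, 24), (238, 24), (239, 20), (240, 22), (241, 24), (242, 37), (243, 28), (244, 41), (245, 43), (246, 47), (247, 45), (248, 43), (249, 41), (250, 60), (251, 61), (252, 57), (253, 59), (254, 72), (255, 73), (256, 71), (257, 72), (258, 72), (259, 73), (260, 74), (261, 72), (262, 73), (263, 72), (264, 74), (265, 75), (266, 72), (267, 71), (268, 66), (269, 73), (270, 70), (271, 72), (272, 71), (273, 73), (274, 75), (275, 79), (276, 80), (277, 82), (278, 88), (279, 91), (280, 101), (281, 107), (282, 117), (283, 124), (284, 128), (285, 136), (286, 147), (287, 150), (288, 156), (289, 160), (290, 165), (291, 167), (292, 173), (293, 174), (294, 170), (295, 131), (296, 133), (297, 131), (298, 135), (299, 134), (300, 134), (301, 137), (302, 138), (303, 137), (304, 115), (305, 120), (306, 139), (307, 141), (308, 1
[... 277 characters left out ...]
4), (332, 144), (333, 142), (334, 144), (335, 143), (336, 142), (337, 143), (338, 144), (339, 141), (340, 143), (341, 154), (342, 199), (343, 199), (344, 199), (345, 199), (346, 199), (347, 199), (348, 199), (349, 201)]
250 [33, 35, 33, 42, 43, 42, 42, 44, 71, 72, 71, 72, 73, 72, 71, 75, 70, 68, 73, 74, 71, 72, 75, 73, 71, 69, 72, 73, 72, 73, 74, 74, 73, 79, 82]
385 [179, 180, 181, 181, 179, 173, 33, 34, 33, 23, 13, 22, 34, 32, 31, 31, 31, 77, 167, 181, 184, 193, 144, 145, 144, 146, 145, 145, 144, 146, 144, 143, 143, 143, 144]
388 [181, 180, 180, 179, 182, 172, 31, 33, 33, 26, 21, 21, 30, 28, 34, 27, 37, 78, 159, 119, 123, 145, 144, 145, 145, 145, 146, 142, 145, 143, 142, 143, 143, 144, 144]
```

```bash
python3 - <<'E'
import cv2,numpy as np
# black separation and label length (scale reference) in the pressed-together and in the released state
for f in("q_wrist","redw"):
    im=cv2.imread(f"pics/{f}.png").astype(int);lab=(im[...,2]>100)&(im[...,1]<60)
    for x in(380,384,388,392):
        c=lab[:,x];e=np.flatnonzero(np.diff(c.astype(int)));runs=[(int(a)+1,int(b)) for a,b in zip(e[:-1],e[1:]) if c[a+1] and b-a>12]
        b=[(r1[1],r2[0],im[r1[1]+1:r2[0],x].max(1).tolist()) for r1,r2 in zip(runs,runs[1:]) if r2[0]-r1[1]<30]
        print(f,x,runs,b)
E
```

```text
q_wrist 380 [(24, 40), (77, 108), (110, 149), (218, 292), (327, 364), (395, 408)] [(108, 110, [224])]
q_wrist 384 [(24, 39), (78, 149), (225, 291)] []
q_wrist 388 [(24, 40), (57, 79), (81, 150), (232, 263), (282, 294)] [(40, 57, [221, 222, 222, 222, 223, 222, 224, 223, 222, 222, 222, 223, 223, 223, 222, 222]), (79, 81, [223]), (263, 282, [37, 40, 34, 36, 33, 31, 18, 24, 21, 34, 37, 33, 35, 41, 38, 40, 39, 40])]
q_wrist 392 [(24, 41), (51, 150), (200, 263), (282, 302)] [(41, 51, [222, 222, 221, 222, 222, 222, 222, 222, 222]), (263, 282, [38, 28, 45, 39, 34, 30, 21, 21, 23, 35, 36, 40, 38, 36, 41, 39, 39, 45])]
redw 380 [(106, 197), (239, 280), (293, 330), (335, 358)] [(280, 293, [28, 32, 30, 25, 25, 25, 23, 26, 34, 31, 31, 79]), (330, 335, [55, 27, 29, 48])]
redw 384 [(106, 197), (239, 280), (293, 330), (335, 358)] [(280, 293, [31, 31, 30, 27, 16, 29, 27, 31, 31, 34, 34, 79]), (330, 335, [53, 25, 20, 51])]
redw 388 [(106, 197), (239, 280), (293, 322), (335, 358)] [(280, 293, [31, 33, 33, 26, 21, 21, 30, 28, 34, 27, 37, 78]), (322, 335, [87, 87, 86, 82, 57, 59, 61, 55, 24, 28, 24, 50])]
redw 392 [(106, 197), (335, 356)] []
```

Measured against label length, the gap between the reds is the same when pressed together (0.28) as after release (0.28), so they are touching. The final view shows both rows upright and square against their pushed-back plates. The grey cassette is still in the rack and nothing else is disturbed.

```bash
python3 -c "
from rig import r
print(r.sign_off())"
```

```text
the job is handed in; nothing more can be done
None
```

The job is handed in at about 49 s: both reds stand touching in the red tray and the blue in its own, each row holding its stop back about 7 to 8 mm by my estimate, with the grey left in the rack.

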